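# Level a machine deck with its screw foot and hold it down

## Task

Lay the spirit level lengthwise on the raised rib of the hinged aluminium deck and let go of it. Then grip the black knob of the levelling foot, press it down firmly so that the foot stands on its steel pad against the lifting spring, and turn it until the bubble lies between the two marks of the vial. Finish while still gripping the knob and pressing it down, with the bubble centred; leave the other things on the bench where they are.

Things in the scene. Friction and masses are not known exactly. Their poses are not given: they have to be found in the camera images.
- level_center (a point): Centre of the spirit level, half-way up (18 mm over its underside). Loose grey iron bar, 140 mm long (its x) x 32 mm wide (its y) x 36 mm high over all (plain sides up to 32 mm), about 0.35 kg, flat underside; on its top lies a pale vial 64 mm long with two black marks 11 mm either side of the middle. It starts standing on the bench, vial up; grip it across its width.
- level: The same spirit level, origin at the centre of its underside.
- bubble_mid (a point): Middle of the white bubble in the vial (bubble 14 mm long), on top of the level. It drifts along the vial to the higher end, 8 mm for each degree of tilt, up to 24 mm from the middle, and takes about 1.5 s to settle.
- vial_mid (a point): Middle of the vial, between the two black marks, on the level's top; axes as the level's (x lengthwise). The bubble is between the marks when its middle is within 4 mm of this point along x.
- deck: Aluminium deck, 108 x 310 x 12 mm, hinged on the steel bed at one end. Origin on the hinge line, mid-width, half-way up its thickness, 50 mm over the bench. Its own -y runs from the hinge to the knob, z is its upper normal. A spring under it lifts the knob end about 5 degrees (to a stop); pressing at the knob with about 4 to 6 N brings it level, more stands the foot on its pad.
- rail_top (a point): Middle of the top face of the rib on the deck, where the level belongs: rib 36 mm wide (x), 170 mm long (y), 12 mm high over the deck, 110 mm from the hinge line. y runs lengthwise, z is normal to the face; it tilts with the deck.
- screw (a joint): Turn of the levelling knob, rad, 0 to 3.1, growing clockwise seen from above. Clockwise winds the foot down by 6 mm per rad, which raises the knob end when the foot stands on its pad. It stays where it is left (0.16 N m of friction). It starts wound too short by 0.6 to 1.5 rad: pressed home, the knob end is too low.
- knob_grip (a point): Grip point of the black knob, on its axis, 270 mm from the hinge line. The knob is a bar 50 mm long (its own x) x 16 mm wide (y), whose top is 12 mm above this point; it stands on a disc 56 mm across whose upper face is 22 mm below this point, so that fingertips either side of the bar can push down on the disc. z is the knob's axis. It stays at its height on the deck when turned.
- knob: The same knob (bar and disc); origin on its axis, at the disc's underside, 30 mm below the grip point.
- foot: Steel foot of the levelling screw under the deck, straight below the knob: disc 28 mm across; origin at its sole. Wound down by the knob.
- pad: Fixed steel pad, 44 mm across, 8 mm high on the 10 mm bed, on which the foot must stand; origin at the centre of its underside, its top 18 mm over the bench.
- parallel: Bystander, not to be disturbed: plain steel bar 90 x 30 x 30 mm without a vial.
- veeblock: Bystander, not to be disturbed: dark steel block 70 x 50 x 40 mm with a groove along its top.
- billet0: Bystander, not to be disturbed: aluminium round billet, 76 mm across, 85 mm high.
- billet1: Bystander, not to be disturbed: aluminium round billet, 76 mm across, 85 mm high.
- billet2: Bystander, not to be disturbed: aluminium round billet, 76 mm across, 85 mm high.
- spanner: Bystander, not to be disturbed: steel spanner 170 mm long, lying flat.
- oiler: Bystander, not to be disturbed: grey oil bottle 50 mm across, 130 mm high.
There are look-alikes about, which are no part of the job. Several things look just like the level: the one meant starts farthest to the robot's right.

How it is judged:
By the outcome, as a careful person would: the job done as asked, in the order asked, and still so for the second after the job is handed in, while the arm keeps its last pose, push and grip.
It also fails if it takes over 64 s, if anything falls off the work surface, if the arm or the gripper's body presses on something with over 40 N, if the wrist force passes 120 N, or if a joint passes its speed limit or range.

## Robot

A 6-joint arm with a two-finger parallel gripper is mounted at the origin on the work surface. World frame = base frame: x ahead of the robot, y to its left, z up, the work surface at z = 0. Lengths are in mm, angles in rad, forces in N, time in s.
With the tool pointing down it reaches from about 350 to 875 mm from the base axis. Payload 4.2 kg.
Tool frame: the origin (TCP) lies midway between the tips of the shut fingers; the grasp point (between the pads) lies 19 mm behind it; z points along the fingers, y is the line along which they close (so a half turn about z gives the same grasp; the last joint's range is limited). The gripper opens to 85 mm and grips with 20 to 120 N. Pads are 22 mm wide; open, the fingers measure 114 mm over their backs; the gripper's body (76 mm by 85 mm) begins 54 mm behind the grasp point. The pads swing forward as they close: fully open they stand 13 mm farther back than shut.
Start: joints at [-0.85, 0.385, 0.008, 0, -1.194, -0.259], TCP at [278.486, -559.504, 231.312] pointing down, gripper open.
Joint ranges: [-3.14, 3.14], [-1.21, 2.06], [-1.07, 1.41], [-3.16, 2.05], [-2.99, -0.16], [-3.1, 3.1]. Speed limits (rad/s): [2.79, 2.79, 3.14, 3.14, 3.14, 3.14].

## Interface

Orientations are given as a unit quaternion [x, y, z, w].
In Python, from bench import arm gives the robot as it stands.
- The arm moves only by the tool send_rows, never from a script. Its argument "targets" is a list of rows, each an object of numbers: "gripper": the gripper command: -1 is fully open, 1 is shut, values between are in proportion; "x", "y", "z": the shift along the tool's x, y, z in cm; "ax", "ay", "az": the turn, a rotation vector about the tool's x, y, z in degrees. A call has 1 to 5 rows; each row shifts and turns the commanded pose from where the row before left it, along the tool's axes as they then stand; what a row does not reach is not made up. A row lasts 1/12 s, in which the tool goes at most 41.7 mm and 7.16 degrees, less where a joint would pass 70% of its speed; a pose out of reach is approached as far as the arm can. A call is refused whole if a number of a shift passes 4.17 or a number of a turn 7.16, either way. A call with a gripper value outside its range is refused whole. The fingers move at their own pace and stop on an object; the grip force is fixed at half the most. Time passes only in rows, so rows that do not move let the fingers close. It gives the time, the measured TCP pose, the force, the opening and the grip force at its end, in the units of the state.
- arm.read_state(): the state, without advancing time (a new reading comes with each control period).
- arm.get_image(name): name is "scene" or "top" or "wrist"; returns (picture, depth): 420x560x3 uint8, red, green, blue; 420x560 float32, mm along the optical axis (not along the pixel's ray), 0 where there is no reading.
- arm.camera_model(name): a dict with "fx", "fy", "cx", "cy" (pixels), "distortion" ([k1, k2, p1, p2, k3] as OpenCV has them; the pictures are not rectified), "cam_to_world" (4x4, takes a point from camera to world coordinates). Camera axes: x right, y down, z forward; pixel columns grow to the right and rows downward; lengths in mm; the calibration is good to about 2 mm. A picture is of the moment at which its call begins: read the wrist's pose just before it. camera_model takes no time and is no camera call; for the wrist camera it gives the pose at the moment of the call.
- arm.job_done(): hands the job in; it is judged then, once.
Trained networks look in the newest picture that a camera, given by its name, has taken for a name from the list of things; names that differ only in an ending like _2 or _b are one class to them, and where a whole thing is asked for, a point or a joint stands for the part that bears it (a point fixed in the world has none). Each returns a list of dicts, best first, with "score" (0 to 1); they miss things now and then, are a little off and sometimes report something else, mostly with a low value. They report only what shows in the picture. A call takes as long as a camera call. They do not tell look-alikes from the thing itself.
- arm.boxes_of(camera, thing): "rect" ([left, top, width, height] in pixels, round what is visible of it).
The state is a dict: "clock": time; "joints": joint angles; "joint_vel": joint speeds; "joint_efforts": joint torques, N m; "position": TCP position; "ee_rot": TCP orientation; "contact_force": force on the tool from outside, world axes, zero at the start; "wrist_torque": the same for the moment, N m; "gripper_width": finger opening in mm; "grasp_force": force on a finger pad.
Only numpy, scipy, OpenCV 4.12 (cv2) and the standard library are available. Lean on these libraries where they do the work, as an engineer would, in place of code of your own. Each camera call takes 0.05 s, during which the arm holds its last target. There are 200 camera calls.

## Working session

There is one attempt and no reset: what is moved stays moved. The work goes in short steps, Python scripts to look and compute and a tool call to move; the robot and the scene stay as the last step left them, time stands still between calls to the robot, and variables do not carry over. Pictures are saved under pics/ and viewed, at most 10 in all, crops included, and the job is handed in when it is done.

Besides the shell and the picture viewer there is one more tool, called after "Emit:" as name([rows], argument=value, ...), one row to a line, values as JSON. send_rows: Moves the arm, as the interface text tells. Its arguments: {"type":"object","properties":{"targets":{"type":"array"}},"required":["targets"]}

```bash
mkdir -p pics; ls
cat > h.py <<'E'
from bench import arm
import numpy as np, cv2
from scipy.spatial.transform import Rotation as R
def snap(name,f=None):
    m=arm.camera_model(name); p,d=arm.get_image(name)
    if f: cv2.imwrite('pics/'+f,p[:,:,::-1]); 
    return p,d,m
def world(m,d):
    h,w=d.shape; K=np.array([[m['fx'],0,m['cx']],[0,m['fy'],m['cy']],[0,0,1]])
    u,v=np.meshgrid(np.arange(w),np.arange(h))
    n=cv2.undistortPoints(np.stack([u,v],-1).reshape(-1,1,2).astype(np.float64),K,np.array(m['distortion'])).reshape(h,w,2)
    P=np.concatenate([n*d[...,None],d[...,None]],-1); T=np.array(m['cam_to_world'])
    return P@T[:3,:3].T+T[:3,3]
def st():
    s=arm.read_state(); print({k:np.round(s[k],3).tolist() for k in s}); return s
E
python3 - <<'E'
from h import *
st()
for c in ('top','scene'):
    p,d,m=snap(c,c+'0.png'); W=world(m,d); np.savez(c+'0.npz',p=p,W=W,d=d)
    for t in ('level','deck','knob','parallel','veeblock','screw','pad'):
        for b in arm.boxes_of(c,t)[:5]:
            r=b['rect']; u,v=int(r[0]+r[2]/2),int(r[1]+r[3]/2)
            print(c,t,round(b['score'],2),np.round(r),np.round(W[min(v,419),min(u,559)]))
E
```

```text
pics
{'clock': 0.0, 'joints': [-0.85, 0.386, 0.007, -0.001, -1.194, -0.259], 'joint_vel': [0.001, -0.003, -0.002, 0.001, 0.0, -0.0], 'joint_efforts': [0.001, -39.229, 18.84, 4.186, -0.005, -0.0], 'position': [278.245, -558.973, 230.218], 'ee_rot': [-0.229, 0.973, 0.001, -0.0], 'contact_force': [0.545, -0.92, -0.169], 'wrist_torque': [0.035, -0.036, 0.023], 'grasp_force': 0.0, 'gripper_width': 85.205}
top level 0.97 [289. 265.  41.  40.] [348. -83.  33.]
top level 0.81 [392. 222.  31.  48.] [ 454. -376.   35.]
top level 0.57 [368. 279.  23.  46.] [ 292. -285.   38.]
top deck 0.87 [167. 196. 106.  49.] [537. 170.  80.]
top knob 0.87 [250. 214.  23.  22.] [520.  46. 126.]
top parallel 0.79 [341. 241.  20.  30.] [ 426. -207.   30.]
top veeblock 0.57 [342. 178.  24.  27.] [ 621. -226.   13.]
top screw 0.67 [254. 220.  14.  12.] [514.  49. 129.]
scene level 0.96 [164. 169.  24.  35.] [ 307. -291.   41.]
scene level 0.93 [140. 215.  33.  36.] [ 467. -377.   42.]
scene level 0.86 [222. 168.  31.  36.] [358. -97.  40.]
scene deck 0.71 [283. 186. 102.  34.] [539. 170.  81.]
scene knob 0.61 [286. 194.  22.  20.] [527.  53. 105.]
scene parallel 0.75 [193. 200.  25.  25.] [ 430. -218.   34.]
scene screw 0.83 [283. 193.  20.  21.] [536.  36. 129.]
```

Run:
```python
from h import *
p=cv2.imread('pics/top0.png')[140:360,140:460]; cv2.imwrite('pics/top0c.png',cv2.resize(p,None,fx=2.5,fy=2.5,interpolation=cv2.INTER_CUBIC)[:600,:800])
```

```text
(no output)
```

View pics/top0c.png

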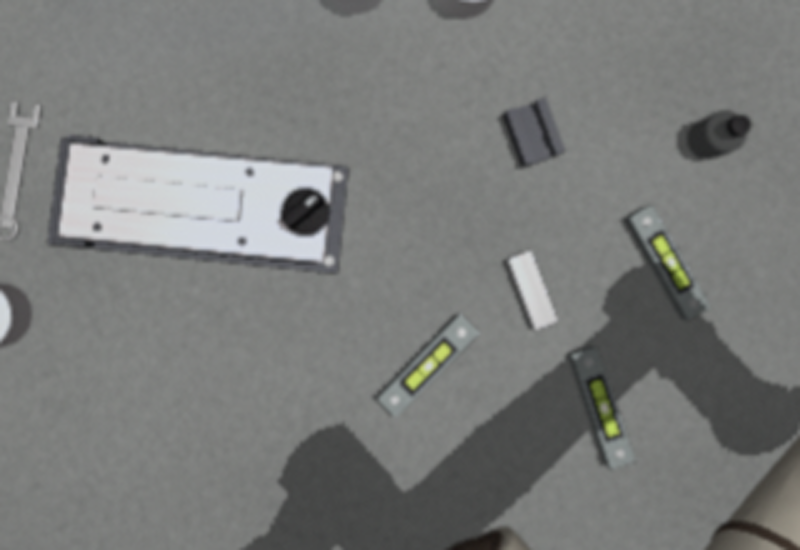

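```bash
cat > fit.py <<'E'
from h import *
def rect(W,c,r,z0,z1):
    q=W[(W[...,2]>z0)&(W[...,2]<z1)&(np.hypot(W[...,0]-c[0],W[...,1]-c[1])<r)]
    (cx,cy),(a,b),_=rr=cv2.minAreaRect(q[:,:2].astype(np.float32))
    bp=cv2.boxPoints(rr); e=[bp[1]-bp[0],bp[2]-bp[1]]; l=max(e,key=np.linalg.norm)
    print('n',len(q),'c',round(cx,1),round(cy,1),'sz',round(a),round(b),'dir',round(np.degrees(np.arctan2(l[1],l[0]))%180,1),'med',np.median(q,0).round(1),'zq',np.percentile(q[:,2],[5,50,95]).round(1))
    return q
E
python3 - <<'E'
from fit import *
for c in ('top','scene'):
    W=np.load(c+'0.npz')['W']; print(c)
    rect(W,(460,-376),100,22,50)
    q=rect(W,(537,170),240,58,100)
    if c=='top':
        A=np.c_[q[:,:2],np.ones(len(q))]; x=np.linalg.lstsq(A,q[:,2],rcond=None)[0]; print('plane',x,'h at knob')
    rect(W,(525,46),50,112,160)
    rect(W,(620,-226),60,15,60); rect(W,(426,-210),60,15,60)
E
```

```text
top
n 529 c 455.0 -379.7 sz 140 34 dir 28.1 med [ 454.6 -377.9   30.8] zq [25.8 30.8 36.4]
n 3338 c 498.3 199.5 sz 346 201 dir 80.8 med [534.7 157.2  72.2] zq [59.5 72.2 87.6]
plane [-1.10804007e-02 -7.36717632e-02  8.96953914e+01] h at knob
n 114 c 520.8 50.8 sz 17 50 dir 127.3 med [520.1  51.8 123.4] zq [116.6 123.4 127.8]
n 372 c 614.8 -225.1 sz 70 53 dir 17.8 med [ 614.7 -226.2   34. ] zq [15.8 34.  41.4]
n 325 c 426.4 -215.4 sz 90 30 dir 19.1 med [ 426.  -214.5   27.5] zq [22.  27.5 32.2]
scene
n 445 c 454.7 -380.9 sz 147 34 dir 27.8 med [ 461.6 -379.3   34.8] zq [27.5 34.8 40. ]
n 2686 c 495.1 202.4 sz 355 212 dir 81.0 med [545.1 168.3  74.6] zq [59.6 74.6 88.6]
n 104 c 521.1 50.0 sz 16 53 dir 128.4 med [526.4  46.3 126.5] zq [114.5 126.5 131.6]
n 427 c 615.2 -226.5 sz 74 52 dir 18.4 med [ 617.2 -225.8   30.1] zq [17.2 30.1 43.9]
n 270 c 425.7 -218.3 sz 93 31 dir 18.7 med [ 431.5 -217.5   31.2] zq [18.9 31.2 35.4]
```

Run:
```python
from fit import *
for c in ('top','scene'):
    f=np.load(c+'0.npz');W=f['W'];p=f['p']; print(c)
    M=W.copy(); k=(p.min(-1)<130); M[k]=0
    q=rect(M,(540,160),185,48,100)
    q=q[np.abs(q[:,0]-540-0)<60]
    A=np.c_[q[:,:2],np.ones(len(q))]
    x=np.linalg.lstsq(A,q[:,2],rcond=None)[0]
    for _ in range(5):
        r=q[:,2]-A@x; g=np.abs(r)<4; x=np.linalg.lstsq(A[g],q[g,2],rcond=None)[0]
    print('plane',x, g.mean())
    hi=q[(r>5)]; print('rib?',len(hi)); 
    if len(hi)>50: rect(hi[None],(540,180),150,0,200)
```

```text
top
n 3634 c 537.1 175.9 sz 310 108 dir 83.0 med [538.8 184.2  69.9] zq [53.9 69.9 81.4]
plane [-1.16999658e-02 -8.90349358e-02  8.89344020e+01] 0.7000575705238917
rib? 804
n 799 c 534.4 178.8 sz 292 97 dir 82.3 med [540.  204.2  75.9] zq [66.8 75.9 84.3]
scene
n 2494 c 532.8 173.8 sz 309 125 dir 83.1 med [547.6 179.5  73.7] zq [57.7 73.7 84.9]
plane [-1.45567601e-02 -8.96941806e-02  9.38657590e+01] 0.7217318200924758
rib? 565
n 560 c 538.5 177.9 sz 91 279 dir 90.7 med [540.7 200.6  79.7] zq [71.4 79.7 87.2]
```

Emit:
send_rows([
  {"x": -3.4, "y": 1.16, "z": 1.0, "az": -1.5, "gripper": -1},
  {"x": -3.4, "y": 1.16, "z": 1.0, "gripper": -1},
  {"x": -3.4, "y": 1.16, "z": 1.0, "gripper": -1},
  {"x": -3.4, "y": 1.16, "z": 1.0, "gripper": -1},
  {"x": -3.4, "y": 1.16, "z": 1.0, "gripper": -1},
])

```text
$.targets[0]: bad value
```

Emit:
send_rows([
  {"x": -3.4, "y": 1.16, "z": 2.0, "gripper": -1},
  {"x": -3.4, "y": 1.16, "z": 2.0, "gripper": -1},
  {"gripper": -1},
  {"gripper": -1},
])

```text
$.targets[0]: bad value
```

```bash
cat >> h.py <<'E'
def goto(p,xdir,pitch=0):
    """deltas in tool frame (cm, deg) from measured pose to TCP p, tool x along world angle xdir (deg); z tilted"""
    s=arm.read_state(); r=R.from_quat(s['ee_rot']); a=np.radians(xdir)
    xt=np.array([np.cos(a)*np.cos(np.radians(pitch)),np.sin(a)*np.cos(np.radians(pitch)),np.sin(np.radians(pitch))]) # pitch>0: x axis rises
    yt=np.array([np.sin(a),-np.cos(a),0]); zt=np.cross(xt,yt)
    g=R.from_matrix(np.c_[xt,yt,zt])
    print('pos',np.round(s['position'],1),'t',round(s['clock'],2),'F',np.round(s['contact_force'],1),'w',round(s['gripper_width'],1),'gf',round(s['grasp_force'],1))
    X=r.apply([1,0,0]);print('xdir now',round(np.degrees(np.arctan2(X[1],X[0])),1))
    print('shift cm',np.round(r.inv().apply(np.array(p)-s['position'])/10,2),'turn deg',np.round(np.degrees((r.inv()*g).as_rotvec()),2))
E
python3 - <<'E'
from fit import *
goto((455,-380,4),208)
p,d,m=snap('wrist','w1.png'); W=world(m,d)
rect(W,(455,-380),100,22,50)
E
```

```text
pos [ 278.5 -559.5  231.3] t 0.8 F [-0.1  0.3  0.9] w 85.5 gf 0.0
xdir now -153.5
shift cm [-23.8    8.2   22.73] turn deg [ 0.    0.   -1.54]
n 1265 c 436.0 -391.8 sz 101 32 dir 27.2 med [ 426.1 -397.9   32.5] zq [26.1 32.5 36.8]
```

View pics/w1.png

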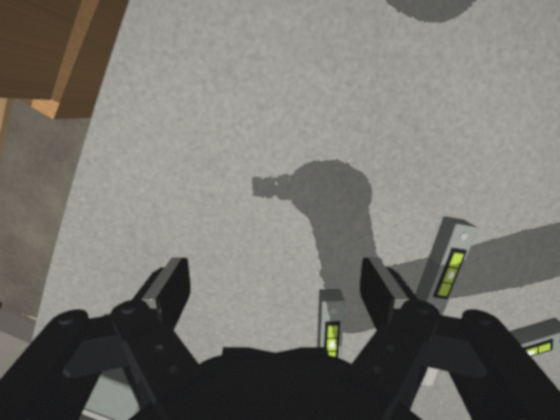

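The wrist view, from the start pose because the call was refused, shows the target level at about (330,330) and a look-alike at (450,265). The rows probably need all keys.

Emit:
send_rows([
  {"x": -3.4, "y": 1.16, "z": 1.0, "ax": 0, "ay": 0, "az": -1.5, "gripper": -1},
  {"x": -3.4, "y": 1.16, "z": 1.0, "ax": 0, "ay": 0, "az": 0, "gripper": -1},
  {"x": -3.4, "y": 1.16, "z": 1.0, "ax": 0, "ay": 0, "az": 0, "gripper": -1},
  {"x": -3.4, "y": 1.16, "z": 1.0, "ax": 0, "ay": 0, "az": 0, "gripper": -1},
  {"x": -3.4, "y": 1.16, "z": 1.0, "ax": 0, "ay": 0, "az": 0, "gripper": -1},
])

```text
clock: 1.27
position: [403.0, -428.0, 181.1]
ee_rot: [-0.241, 0.97, -0.0, 0.0]
contact_force: [0.9, -0.3, -0.1]
gripper_width: 85.2
grasp_force: 0.0
```

Emit:
send_rows([
  {"x": -3.4, "y": 1.16, "z": 2.0, "ax": 0, "ay": 0, "az": 0, "gripper": -1},
  {"x": -3.4, "y": 1.16, "z": 2.0, "ax": 0, "ay": 0, "az": 0, "gripper": -1},
  {"x": 0, "y": 0, "z": 0, "ax": 0, "ay": 0, "az": 0, "gripper": -1},
  {"x": 0, "y": 0, "z": 0, "ax": 0, "ay": 0, "az": 0, "gripper": -1},
])

```text
clock: 1.6
position: [452.0, -375.1, 140.1]
ee_rot: [-0.243, 0.97, 0.001, -0.001]
contact_force: [0.0, -1.6, 0.9]
gripper_width: 85.4
grasp_force: 0.0
```

Run:
```python
from fit import *
goto((455,-380,4),208)
p,d,m=snap('wrist','w2.png'); W=world(m,d)
rect(W,(455,-380),100,22,50)
```

```text
pos [ 452.  -375.1  140.1] t 1.6 F [ 0.  -1.6  0.9] w 85.4 gf 0.0
xdir now -151.8
shift cm [-0.06 -0.6  13.61] turn deg [ 0.12 -0.1   0.16]
n 5376 c 454.8 -382.1 sz 139 32 dir 27.6 med [ 446.8 -386.    32.3] zq [30.6 32.3 36.6]
```

View pics/w2.png

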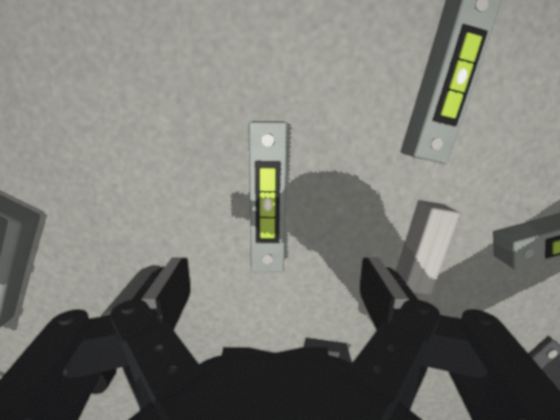

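The target level sits between the fingers at (267,200), with look-alikes at (460,75) and (540,245). Its sizes match, so I'm going down.

Emit:
send_rows([
  {"x": 0, "y": -0.35, "z": 3.5, "ax": 0, "ay": 0, "az": 0.2, "gripper": -1},
  {"x": 0, "y": -0.35, "z": 3.5, "ax": 0, "ay": 0, "az": 0, "gripper": -1},
  {"x": 0, "y": 0, "z": 3.5, "ax": 0, "ay": 0, "az": 0, "gripper": -1},
  {"x": 0, "y": 0, "z": 2.0, "ax": 0, "ay": 0, "az": 0, "gripper": -1},
  {"x": 0, "y": 0, "z": 1.0, "ax": 0, "ay": 0, "az": 0, "gripper": -1},
])

```text
clock: 2.07
position: [452.4, -383.6, 3.9]
ee_rot: [-0.239, 0.971, 0.001, -0.002]
contact_force: [-0.4, -0.4, 0.3]
gripper_width: 85.8
grasp_force: 0.0
```

Emit:
send_rows([
  {"x": 0, "y": 0, "z": 0, "ax": 0, "ay": 0, "az": 0, "gripper": 1},
  {"x": 0, "y": 0, "z": 0, "ax": 0, "ay": 0, "az": 0, "gripper": 1},
  {"x": 0, "y": 0, "z": 0, "ax": 0, "ay": 0, "az": 0, "gripper": 1},
  {"x": 0, "y": 0, "z": 0, "ax": 0, "ay": 0, "az": 0, "gripper": 1},
  {"x": 0, "y": 0, "z": 0, "ax": 0, "ay": 0, "az": 0, "gripper": 1},
])

```text
clock: 2.48
position: [455.5, -383.4, 8.5]
ee_rot: [-0.24, 0.971, -0.001, 0.001]
contact_force: [0.8, 0.8, -2.8]
gripper_width: 30.7
grasp_force: 61.2
```

Emit:
send_rows([
  {"x": 0, "y": 0, "z": 0, "ax": 0, "ay": 0, "az": 0, "gripper": 1},
  {"x": 0, "y": 0, "z": 0, "ax": 0, "ay": 0, "az": 0, "gripper": 1},
  {"x": 0, "y": 0, "z": 0, "ax": 0, "ay": 0, "az": 0, "gripper": 1},
])

```text
clock: 2.73
position: [455.4, -383.4, 8.5]
ee_rot: [-0.24, 0.971, -0.001, 0.001]
contact_force: [-0.9, 1.5, 5.7]
gripper_width: 30.9
grasp_force: 62.5
```

Emit:
send_rows([
  {"x": 0, "y": 0, "z": -2, "ax": 0, "ay": 0, "az": 0, "gripper": 1},
  {"x": 0, "y": 0, "z": -4, "ax": 0, "ay": 0, "az": 0, "gripper": 1},
  {"x": 0, "y": 0, "z": -4, "ax": 0, "ay": 0, "az": 0, "gripper": 1},
  {"x": 0, "y": 0, "z": -4, "ax": 0, "ay": 0, "az": 0, "gripper": 1},
  {"x": 0, "y": 0, "z": -4, "ax": 0, "ay": 0, "az": 0, "gripper": 1},
])

```text
clock: 3.15
position: [453.8, -382.3, 187.9]
ee_rot: [-0.24, 0.971, 0.001, -0.0]
contact_force: [0.8, -0.6, -3.2]
gripper_width: 30.7
grasp_force: 61.2
```

```bash
cat >> h.py <<'E'
def plan(p,xdir,pitch,n):
    s=arm.read_state(); r=R.from_quat(s['ee_rot']); a=np.radians(xdir); b=np.radians(pitch)
    xt=np.array([np.cos(a)*np.cos(b),np.sin(a)*np.cos(b),np.sin(b)]); yt=np.array([np.sin(a),-np.cos(a),0])
    g=R.from_matrix(np.c_[xt,yt,np.cross(xt,yt)]); t=(r.inv()*g).as_rotvec(); d=np.array(p)-s['position']
    print('pos',np.round(s['position'],1),'t',round(s['clock'],2),'w',round(s['gripper_width'],1),'F',np.round(s['contact_force'],1),'turn/row',np.round(np.degrees(t)/n,2))
    for i in range(n): print(np.round((r*R.from_rotvec(t*i/n)).inv().apply(d/n)/10,2))
E
python3 -c "
from h import *
plan((540,205,180),263,0,16)"
```

```text
pos [ 453.8 -382.3  187.9] t 3.15 w 30.7 F [ 0.8 -0.6 -3.2] turn/row [ 0.    0.   -3.45]
[-2.19  3.    0.05]
[-2.36  2.86  0.05]
[-2.53  2.71  0.05]
[-2.69  2.56  0.05]
[-2.84  2.39  0.05]
[-2.98  2.21  0.05]
[-3.11  2.03  0.05]
[-3.22  1.84  0.05]
[-3.33  1.64  0.05]
[-3.42  1.44  0.05]
[-3.5   1.23  0.05]
[-3.57  1.02  0.05]
[-3.62  0.8   0.05]
[-3.66  0.58  0.05]
[-3.69  0.36  0.05]
[-3.71  0.14  0.05]
```

Emit:
send_rows([
  {"x": -2.2, "y": 3.0, "z": 0, "ax": 0, "ay": 0, "az": -3.45, "gripper": 1},
  {"x": -2.35, "y": 2.85, "z": 0, "ax": 0, "ay": 0, "az": -3.45, "gripper": 1},
  {"x": -2.5, "y": 2.7, "z": 0, "ax": 0, "ay": 0, "az": -3.45, "gripper": 1},
  {"x": -2.7, "y": 2.55, "z": 0, "ax": 0, "ay": 0, "az": -3.45, "gripper": 1},
  {"x": -2.85, "y": 2.4, "z": 0, "ax": 0, "ay": 0, "az": -3.45, "gripper": 1},
])

```text
clock: 3.57
position: [480.6, -197.8, 186.2]
ee_rot: [-0.384, 0.923, 0.0, 0.0]
contact_force: [1.5, 0.4, -3.9]
gripper_width: 30.7
grasp_force: 61.3
```

Emit:
send_rows([
  {"x": -3.0, "y": 2.2, "z": 0, "ax": 0, "ay": 0, "az": -3.45, "gripper": 1},
  {"x": -3.1, "y": 2.0, "z": 0, "ax": 0, "ay": 0, "az": -3.45, "gripper": 1},
  {"x": -3.2, "y": 1.85, "z": 0, "ax": 0, "ay": 0, "az": -3.45, "gripper": 1},
  {"x": -3.3, "y": 1.65, "z": 0, "ax": 0, "ay": 0, "az": -3.45, "gripper": 1},
  {"x": -3.4, "y": 1.45, "z": 0, "ax": 0, "ay": 0, "az": -3.45, "gripper": 1},
])

```text
clock: 3.98
position: [507.4, -14.8, 186.2]
ee_rot: [-0.518, 0.855, 0.0, -0.0]
contact_force: [1.1, 0.3, -3.0]
gripper_width: 30.6
grasp_force: 61.2
```

Emit:
send_rows([
  {"x": -3.5, "y": 1.25, "z": 0, "ax": 0, "ay": 0, "az": -3.45, "gripper": 1},
  {"x": -3.55, "y": 1.0, "z": 0, "ax": 0, "ay": 0, "az": -3.45, "gripper": 1},
  {"x": -3.6, "y": 0.8, "z": 0, "ax": 0, "ay": 0, "az": -3.45, "gripper": 1},
  {"x": -3.65, "y": 0.6, "z": 0, "ax": 0, "ay": 0, "az": -3.45, "gripper": 1},
  {"x": -3.7, "y": 0.35, "z": 0, "ax": 0, "ay": 0, "az": -3.45, "gripper": 1},
])

```text
clock: 4.4
position: [534.1, 168.1, 186.1]
ee_rot: [-0.641, 0.768, 0.0, -0.0]
contact_force: [1.1, 0.0, -4.5]
gripper_width: 31.2
grasp_force: 61.2
```

Emit:
send_rows([
  {"x": -2.5, "y": 0.1, "z": 0, "ax": 0, "ay": 0, "az": -3.45, "gripper": 1},
  {"x": -1.2, "y": 0, "z": 0, "ax": 0, "ay": 0, "az": 0, "gripper": 1},
  {"x": 0, "y": 0, "z": 0, "ax": 0, "ay": 0, "az": 0, "gripper": 1},
  {"x": 0, "y": 0, "z": 0, "ax": 0, "ay": 0, "az": 0, "gripper": 1},
])

```text
clock: 4.73
position: [539.2, 203.0, 185.7]
ee_rot: [-0.662, 0.749, 0.0, -0.001]
contact_force: [-0.2, -0.4, -3.4]
gripper_width: 30.7
grasp_force: 61.2
```

Run:
```python
from fit import *
goto((540,205,120),263,5.1)
p,d,m=snap('wrist','w3.png'); W=world(m,d); np.savez('w3.npz',p=p,W=W)
p,d,m=snap('top','t3.png')
```

```text
pos [539.2 203.  185.7] t 4.73 F [-0.2 -0.4 -3.4] w 30.7 gf 61.2
xdir now -97.0
shift cm [-0.21 -0.06  6.57] turn deg [ 0.1   5.05 -0.04]
```

View pics/w3.png

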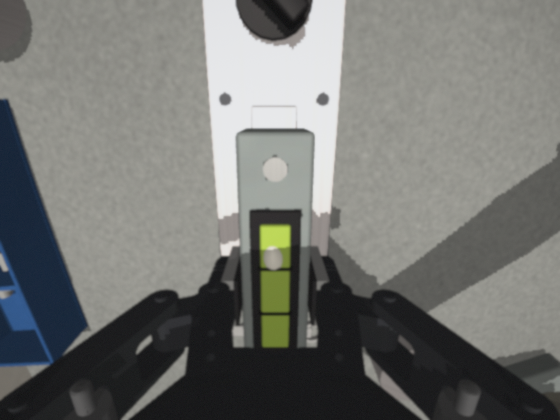

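Run:
```python
from h import *
f=np.load('w3.npz');W=f['W']; p=f['p'].astype(int)
u=np.array([np.cos(np.radians(83)),np.sin(np.radians(83)),0]); v=np.array([u[1],-u[0],0])
o=np.array([540,205,0])
for (c,r) in [(256,110),(293,110),(256,118),(293,118),(274,112),(274,103),(242,150),(308,150),(208,50),(342,50),(240,140),(274,134)]:
    q=W[r,c]-o; print((c,r),W[r,c].round(1),'along',round(q@u,1),'lat',round(q@v,1))
g=p[104:124].mean(-1)
print(g[8,240:310].astype(int)); print(p[98:114,274].mean(-1).astype(int)); print(p[50,200:216].mean(-1).astype(int),p[50,334:350].mean(-1).astype(int))
```

```text
(256, 110) [544.3 122.   85.2] along -81.9 lat 14.4
(293, 110) [515.3 125.5  85.7] along -81.9 lat -14.8
(256, 118) [545.2 128.   84.2] along -75.8 lat 14.5
(293, 118) [515.9 131.6  84. ] along -75.8 lat -15.0
(274, 112) [530.4 125.2  85.8] along -80.3 lat 0.2
(274, 103) [529.5 118.1  73.2] along -87.6 lat 0.2
(242, 150) [545.  139.1 208.7] along -64.8 lat 13.0
(308, 150) [518.6 142.4 207.9] along -64.7 lat -13.7
(208, 50) [575.7  72.2  76.6] along -127.4 lat 51.6
(342, 50) [472.1  85.2  77.7] along -127.2 lat -52.7
(240, 140) [545.  135.  209.8] along -68.9 lat 13.5
(274, 134) [531.4 134.5 208. ] along -71.1 lat 0.1
[232 232 232 232 232 232 232 232 232 232 229 224 226 230 232 232 232 232
 232 232 232 232 232 232 232 232 232 232 232 232 232 232 232 232 232 232
 232 232 232 232 232 232 232 232 232 232 232 232 232 232 232 231 232 232
 231 225 218 224 231 232 232 232 232 232 232 232 232 232 232 232]
[232 232 232 232 232 231 225 209 199 218 229 231 232 232 232 233]
[139 137 136 136 148 178 214 226 229 230 230 230 230 230 230 229] [230 230 230 230 230 229 226 216 187 159 148 145 142 142 143 144]
```

Emit:
send_rows([
  {"x": 0, "y": 0, "z": 0, "ax": 0, "ay": 5.05, "az": 0, "gripper": 1},
  {"x": -0.45, "y": -0.02, "z": 3.5, "ax": 0, "ay": 0, "az": 0, "gripper": 1},
  {"x": -0.35, "y": 0, "z": 3.5, "ax": 0, "ay": 0, "az": 0, "gripper": 1},
  {"x": -0.15, "y": 0, "z": 1.5, "ax": 0, "ay": 0, "az": 0, "gripper": 1},
  {"x": 0, "y": 0, "z": 0, "ax": 0, "ay": 0, "az": 0, "gripper": 1},
])

```text
clock: 5.25
position: [537.6, 201.8, 96.5]
ee_rot: [-0.661, 0.749, -0.028, -0.038]
contact_force: [-0.9, -1.3, -5.1]
gripper_width: 30.8
grasp_force: 61.0
```

Run:
```python
from h import *
arm.get_image('scene');goto((540,205,86.7),263,5.1)
```

```text
pos [539.6 202.9  99.3] t 5.3 F [-0.2  0.5 -3.3] w 31.0 gf 61.0
xdir now -97.1
shift cm [-0.32 -0.02  1.23] turn deg [ 0.2  -0.14 -0.13]
```

Emit:
send_rows([
  {"x": -0.15, "y": 0, "z": 0.5, "ax": 0, "ay": 0, "az": 0, "gripper": 1},
  {"x": -0.15, "y": 0, "z": 0.4, "ax": 0, "ay": 0, "az": 0, "gripper": 1},
  {"x": 0, "y": 0, "z": 0.2, "ax": 0, "ay": 0, "az": 0, "gripper": 1},
  {"x": 0, "y": 0, "z": 0, "ax": 0, "ay": 0, "az": 0, "gripper": 1},
  {"x": 0, "y": 0, "z": 0, "ax": 0, "ay": 0, "az": 0, "gripper": 1},
])

```text
clock: 5.72
position: [541.1, 207.2, 90.2]
ee_rot: [-0.662, 0.748, -0.029, -0.032]
contact_force: [0.6, -0.3, -4.5]
gripper_width: 30.8
grasp_force: 61.2
```

Run:
```python
from h import *
arm.get_image('scene');goto((540,205,86.7),263,5.1)
```

```text
pos [541.1 207.2  90.2] t 5.77 F [ 0.4 -0.6 -4.1] w 30.9 gf 61.2
xdir now -97.0
shift cm [0.2  0.09 0.37] turn deg [-0.05  0.1  -0.04]
```

Emit:
send_rows([
  {"x": 0.1, "y": 0.03, "z": 0.2, "ax": 0, "ay": 0, "az": 0, "gripper": 1},
  {"x": 0, "y": 0, "z": 0.1, "ax": 0, "ay": 0, "az": 0, "gripper": 1},
  {"x": 0, "y": 0, "z": 0, "ax": 0, "ay": 0, "az": 0, "gripper": 1},
])

```text
clock: 6.02
position: [540.1, 205.6, 86.5]
ee_rot: [-0.662, 0.748, -0.029, -0.033]
contact_force: [-0.1, -0.2, -4.0]
gripper_width: 31.1
grasp_force: 61.2
```

Emit:
send_rows([
  {"x": 0, "y": 0, "z": 0.1, "ax": 0, "ay": 0, "az": 0, "gripper": 1},
  {"x": 0, "y": 0, "z": 0, "ax": 0, "ay": 0, "az": 0, "gripper": 1},
])

```text
clock: 6.18
position: [540.3, 205.7, 86.3]
ee_rot: [-0.662, 0.748, -0.029, -0.033]
contact_force: [-2.1, -0.6, 1.0]
gripper_width: 30.6
grasp_force: 61.8
```

Run:
```python
from h import *
arm.get_image('scene');goto((540,205,86.7),263,5.1)
```

```text
pos [540.3 205.7  86.3] t 6.23 F [-2.1  0.4  1.7] w 31.0 gf 61.8
xdir now -97.0
shift cm [ 0.08  0.02 -0.03] turn deg [-0.    0.04 -0.03]
```

Emit:
send_rows([
  {"x": 0, "y": 0, "z": 0.05, "ax": 0, "ay": 0, "az": 0, "gripper": 1},
  {"x": 0, "y": 0, "z": 0, "ax": 0, "ay": 0, "az": 0, "gripper": 0.6},
  {"x": 0, "y": 0, "z": 0, "ax": 0, "ay": 0, "az": 0, "gripper": 0.2},
  {"x": 0, "y": 0, "z": 0, "ax": 0, "ay": 0, "az": 0, "gripper": -0.2},
  {"x": 0, "y": 0, "z": 0, "ax": 0, "ay": 0, "az": 0, "gripper": -0.6},
])

```text
clock: 6.65
position: [540.9, 206.0, 85.4]
ee_rot: [-0.662, 0.748, -0.029, -0.032]
contact_force: [0.4, 0.3, -0.2]
gripper_width: 57.4
grasp_force: 0.0
```

Emit:
send_rows([
  {"x": 0, "y": 0, "z": 0, "ax": 0, "ay": 0, "az": 0, "gripper": -1},
  {"x": 0, "y": 0, "z": 0, "ax": 0, "ay": 0, "az": 0, "gripper": -1},
  {"x": 0, "y": 0, "z": -2, "ax": 0, "ay": 0, "az": 0, "gripper": -1},
  {"x": 0, "y": 0, "z": -4, "ax": 0, "ay": 0, "az": 0, "gripper": -1},
  {"x": 0, "y": 0, "z": -4, "ax": 0, "ay": 0, "az": 0, "gripper": -1},
])

```text
clock: 7.07
position: [540.7, 213.8, 184.5]
ee_rot: [-0.662, 0.748, -0.029, -0.035]
contact_force: [1.0, 0.4, 0.2]
gripper_width: 85.5
grasp_force: 0.0
```

Run:
```python
from h import *
goto((521,49,200),307.5,5)
p,d,m=snap('wrist','w4.png'); W=world(m,d); np.savez('w4.npz',p=p,W=W)
```

```text
pos [540.7 213.8 184.5] t 7.07 F [1.  0.4 0.2] w 85.5 gf 0.0
xdir now -97.0
shift cm [16.66 -0.07 -0.03] turn deg [  4.14  -0.16 -44.36]
```

View pics/w4.png

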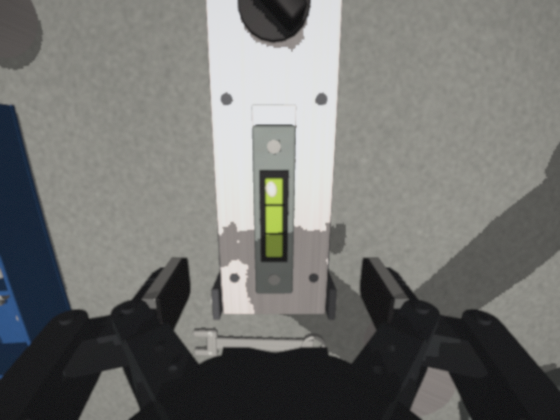

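The level lies centred on the rib (274,205), and its bubble is at the knob-end mark (270,188). Next I go over the knob.

```bash
python3 -c "
from h import *
plan((520.5,47,200),307.5,0,8)"
```

```text
pos [545.9 216.9 195.1] t 7.12 w 85.2 F [2.8 0.5 7.8] turn/row [ 0.13 -0.58 -5.55]
[2.14 0.06 0.11]
[2.13 0.27 0.09]
[2.09 0.47 0.07]
[2.04 0.67 0.04]
[1.97 0.87 0.02]
[ 1.87  1.05 -0.  ]
[ 1.76  1.23 -0.02]
[ 1.63  1.39 -0.04]
```

Emit:
send_rows([
  {"x": 2.15, "y": 0.05, "z": 0, "ax": 0.13, "ay": -0.58, "az": -5.55, "gripper": -1},
  {"x": 2.15, "y": 0.25, "z": 0, "ax": 0.13, "ay": -0.58, "az": -5.55, "gripper": -1},
  {"x": 2.1, "y": 0.45, "z": 0, "ax": 0.13, "ay": -0.58, "az": -5.55, "gripper": -1},
  {"x": 2.05, "y": 0.65, "z": 0, "ax": 0.13, "ay": -0.58, "az": -5.55, "gripper": -1},
  {"x": 1.95, "y": 0.85, "z": 0, "ax": 0.13, "ay": -0.58, "az": -5.55, "gripper": -1},
])

```text
clock: 7.53
position: [526.0, 107.5, 192.1]
ee_rot: [0.824, -0.566, 0.008, 0.016]
contact_force: [0.1, -0.0, -0.9]
gripper_width: 85.4
grasp_force: 0.0
```

Emit:
send_rows([
  {"x": 1.85, "y": 1.05, "z": 0, "ax": 0.13, "ay": -0.58, "az": -5.55, "gripper": -1},
  {"x": 1.75, "y": 1.25, "z": 0, "ax": 0.13, "ay": -0.58, "az": -5.55, "gripper": -1},
  {"x": 1.65, "y": 1.4, "z": 0, "ax": 0.13, "ay": -0.58, "az": -5.55, "gripper": -1},
  {"x": 0, "y": 0, "z": 0, "ax": 0, "ay": 0, "az": 0, "gripper": 0},
  {"x": 0, "y": 0, "z": 0, "ax": 0, "ay": 0, "az": 0, "gripper": 0.2},
])

```text
clock: 7.95
position: [516.3, 43.9, 193.9]
ee_rot: [0.896, -0.445, -0.005, 0.006]
contact_force: [-0.2, -0.1, -0.1]
gripper_width: 64.2
grasp_force: 0.0
```

Run:
```python
from fit import *
p,d,m=snap('wrist','w5.png'); W=world(m,d); np.savez('w5.npz',p=p,W=W)
goto((520.3,45.5,130),307.5,0)
M=W.copy(); M[p.max(-1)>110]=0
q=rect(M,(521,51),45,112,150)
q=rect(M,(521,51),45,85,112)
```

```text
pos [516.5  44.6 193.9] t 8.0 F [-0.3  0.9 -0.7] w 56.6 gf 0.0
xdir now -52.8
shift cm [ 0.18 -0.46  6.38] turn deg [ 0.84  0.18 -0.26]
n 1238 c 521.8 48.8 sz 17 50 dir 127.0 med [522.4  47.2 125.4] zq [117.6 125.4 127.4]
n 1883 c 521.9 45.2 sz 53 52 dir 33.9 med [522.1  40.3  92.6] zq [ 89.8  92.6 102.1]
```

View pics/w5.png

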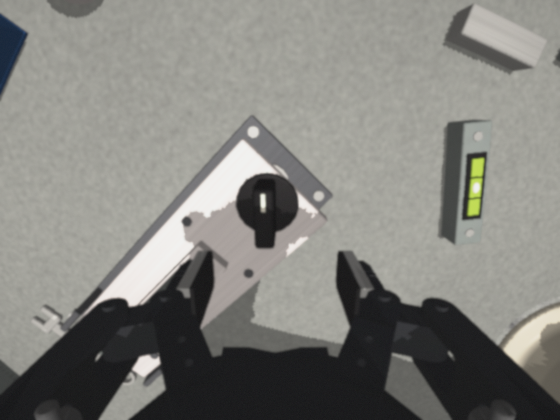

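The knob bar is at (265,210) in the wrist view, upright between the fingers. It measures (521.8, 48.8) with its top at 126.5, as expected for a 5° tilt.

Emit:
send_rows([
  {"x": 0.18, "y": -0.45, "z": 2, "ax": 0.8, "ay": 0.2, "az": 0, "gripper": 0.2},
  {"x": 0, "y": -0.1, "z": 2, "ax": 0, "ay": 0, "az": 0, "gripper": 0.2},
  {"x": 0, "y": 0, "z": 1, "ax": 0, "ay": 0, "az": 0, "gripper": 0.2},
  {"x": 0, "y": 0, "z": 0, "ax": 0, "ay": 0, "az": 0, "gripper": 0.2},
  {"x": 0, "y": 0, "z": 0, "ax": 0, "ay": 0, "az": 0, "gripper": 0.2},
])

```text
clock: 8.42
position: [521.5, 47.0, 143.5]
ee_rot: [0.896, -0.443, -0.0, 0.001]
contact_force: [1.1, 0.8, 0.4]
gripper_width: 34.2
grasp_force: 0.0
```

Run:
```python
from h import *
arm.get_image('scene');goto((521.7,46.5,100),307,0)
```

```text
pos [522.1  47.1 144.3] t 8.47 F [ 0.3 -0.4  0.5] w 33.9 gf 0.0
xdir now -52.6
shift cm [0.02 0.06 4.43] turn deg [ 0.05 -0.05  0.4 ]
```

Emit:
send_rows([
  {"x": 0, "y": 0.05, "z": 2, "ax": 0, "ay": 0, "az": 0.4, "gripper": 0.2},
  {"x": 0, "y": 0, "z": 2, "ax": 0, "ay": 0, "az": 0, "gripper": 0.2},
  {"x": 0, "y": 0, "z": 0.5, "ax": 0, "ay": 0, "az": 0, "gripper": 0.2},
  {"x": 0, "y": 0, "z": 0, "ax": 0, "ay": 0, "az": 0, "gripper": 0.2},
  {"x": 0, "y": 0, "z": 0, "ax": 0, "ay": 0, "az": 0, "gripper": 0.2},
])

```text
clock: 8.88
position: [521.8, 46.5, 99.8]
ee_rot: [0.895, -0.446, 0.0, 0.0]
contact_force: [0.1, 0.0, -0.8]
gripper_width: 34.4
grasp_force: 0.0
```

Emit:
send_rows([
  {"x": 0, "y": 0, "z": 0.5, "ax": 0, "ay": 0, "az": 0, "gripper": 0.2},
  {"x": 0, "y": 0, "z": 0, "ax": 0, "ay": 0, "az": 0, "gripper": 0.2},
  {"x": 0, "y": 0, "z": 0.5, "ax": 0, "ay": 0, "az": 0, "gripper": 0.2},
  {"x": 0, "y": 0, "z": 0, "ax": 0, "ay": 0, "az": 0, "gripper": 0.2},
])

```text
clock: 9.22
position: [521.4, 46.1, 89.0]
ee_rot: [0.895, -0.446, 0.0, 0.0]
contact_force: [-0.2, -0.9, 2.5]
gripper_width: 34.1
grasp_force: 1.5
```

Emit:
send_rows([
  {"x": 0, "y": 0, "z": 0.5, "ax": 0, "ay": 0, "az": 0, "gripper": 0.2},
  {"x": 0, "y": 0, "z": 0, "ax": 0, "ay": 0, "az": 0, "gripper": 0.2},
  {"x": 0, "y": 0, "z": 0, "ax": 0, "ay": 0, "az": 0, "gripper": 0.2},
])

```text
clock: 9.47
position: [521.3, 46.1, 84.0]
ee_rot: [0.895, -0.446, -0.0, 0.001]
contact_force: [0.9, -0.6, 2.6]
gripper_width: 34.1
grasp_force: 1.7
```

Emit:
send_rows([
  {"x": 0.08, "y": 0.08, "z": 0.5, "ax": 0, "ay": 0, "az": 0, "gripper": 0.2},
  {"x": 0.08, "y": 0.08, "z": 0.5, "ax": 0, "ay": 0, "az": 0, "gripper": 0.2},
  {"x": 0.08, "y": 0.08, "z": 0.3, "ax": 0, "ay": 0, "az": 0, "gripper": 0.2},
  {"x": 0, "y": 0, "z": 0, "ax": 0, "ay": 0, "az": 0, "gripper": 0.2},
  {"x": 0, "y": 0, "z": 0, "ax": 0, "ay": 0, "az": 0, "gripper": 0.2},
])

```text
clock: 9.88
position: [520.9, 43.2, 70.7]
ee_rot: [0.895, -0.447, -0.0, 0.0]
contact_force: [0.0, 3.3, 3.7]
gripper_width: 33.9
grasp_force: 1.8
```

Emit:
send_rows([
  {"x": 0, "y": 0, "z": 0, "ax": 0, "ay": 0, "az": 0, "gripper": 0.4},
  {"x": 0, "y": 0, "z": 0, "ax": 0, "ay": 0, "az": 0, "gripper": 0.6},
  {"x": 0, "y": 0, "z": 0, "ax": 0, "ay": 0, "az": 0, "gripper": 1},
  {"x": 0, "y": 0, "z": 0, "ax": 0, "ay": 0, "az": 0, "gripper": 1},
  {"x": 0, "y": 0, "z": 0, "ax": 0, "ay": 0, "az": 0, "gripper": 1},
])

```text
clock: 10.3
position: [521.5, 43.4, 71.1]
ee_rot: [0.895, -0.446, 0.001, -0.0]
contact_force: [2.0, 4.3, 3.2]
gripper_width: 15.2
grasp_force: 59.5
```

Run:
```python
from fit import *
goto((521,43,65),307,0); print(np.round(arm.read_state()['wrist_torque'],2))
for c in('top','scene'):
    p,d,m=snap(c,c+'6.png'); W=world(m,d); np.savez(c+'6.npz',p=p,W=W)
p=cv2.imread('pics/scene6.png'); a=p[130:270,240:420]; cv2.imwrite('pics/s6c.png',cv2.resize(a,None,fx=4,fy=4,interpolation=cv2.INTER_CUBIC))
p=cv2.imread('pics/top6.png'); a=p[190:260,160:290]; cv2.imwrite('pics/t6c.png',cv2.resize(a,None,fx=6,fy=6,interpolation=cv2.INTER_CUBIC))
```

```text
pos [521.5  43.4  71.1] t 10.3 F [2.  4.3 3.2] w 15.2 gf 59.5
xdir now -53.0
shift cm [0.01 0.07 0.61] turn deg [-0.05 -0.04 -0.  ]
[ 1.05 -0.39  0.1 ]
```

View pics/t6c.png

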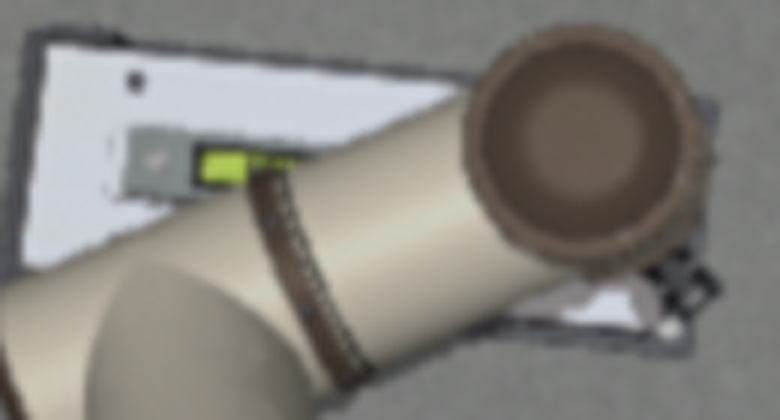

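The arm hides the vial in the top view: the level end is at crop (155,160) and the bubble can't be seen. I press down in small steps and watch the force.

Emit:
send_rows([
  {"x": 0.02, "y": 0.02, "z": 0.3, "ax": 0, "ay": 0, "az": 0, "gripper": 1},
  {"x": 0, "y": 0, "z": 0, "ax": 0, "ay": 0, "az": 0, "gripper": 1},
  {"x": 0.02, "y": 0.02, "z": 0.3, "ax": 0, "ay": 0, "az": 0, "gripper": 1},
  {"x": 0, "y": 0, "z": 0, "ax": 0, "ay": 0, "az": 0, "gripper": 1},
  {"x": 0, "y": 0, "z": 0, "ax": 0, "ay": 0, "az": 0, "gripper": 1},
])

```text
clock: 10.82
position: [521.5, 42.9, 65.4]
ee_rot: [0.895, -0.447, 0.001, -0.001]
contact_force: [0.8, 5.3, 5.7]
gripper_width: 15.1
grasp_force: 60.3
```

Emit:
send_rows([
  {"x": 0, "y": 0, "z": 0.2, "ax": 0, "ay": 0, "az": 0, "gripper": 1},
  {"x": 0, "y": 0, "z": 0, "ax": 0, "ay": 0, "az": 0, "gripper": 1},
  {"x": 0, "y": 0, "z": 0, "ax": 0, "ay": 0, "az": 0, "gripper": 1},
])

```text
clock: 11.07
position: [521.5, 42.7, 63.6]
ee_rot: [0.895, -0.447, 0.001, -0.001]
contact_force: [1.0, 4.3, 7.0]
gripper_width: 15.2
grasp_force: 60.3
```

Emit:
send_rows([
  {"x": 0, "y": 0, "z": 0.2, "ax": 0, "ay": 0, "az": 0, "gripper": 1},
  {"x": 0, "y": 0, "z": 0, "ax": 0, "ay": 0, "az": 0, "gripper": 1},
  {"x": 0, "y": 0, "z": 0, "ax": 0, "ay": 0, "az": 0, "gripper": 1},
])

```text
clock: 11.32
position: [521.5, 42.6, 61.8]
ee_rot: [0.895, -0.447, 0.001, -0.001]
contact_force: [0.4, 2.8, 9.4]
gripper_width: 15.3
grasp_force: 62.4
```

Run:
```python
from fit import *
goto((521,43,60),307,0); print(np.round(arm.read_state()['wrist_torque'],2))
p,d,m=snap('scene','scene7.png'); print(arm.boxes_of('scene','bubble_mid')[:2],arm.boxes_of('scene','vial_mid')[:2])
p=cv2.imread('pics/scene7.png'); a=p[140:250,260:410]; cv2.imwrite('pics/s7c.png',cv2.resize(a,None,fx=5,fy=5,interpolation=cv2.INTER_CUBIC))
snap('wrist','w7.png')
```

```text
pos [521.5  42.6  61.8] t 11.32 F [0.4 2.8 9.4] w 15.3 gf 62.4
xdir now -53.1
shift cm [-0.06  0.02  0.18] turn deg [-0.12 -0.05 -0.07]
[ 1.88 -0.21  0.14]
[] [{'rect': [162.8, 171.2, 25.0, 33.0], 'score': 0.96}, {'rect': [321.5, 188.4, 47.4, 21.3], 'score': 0.82}]
```

View pics/s7c.png

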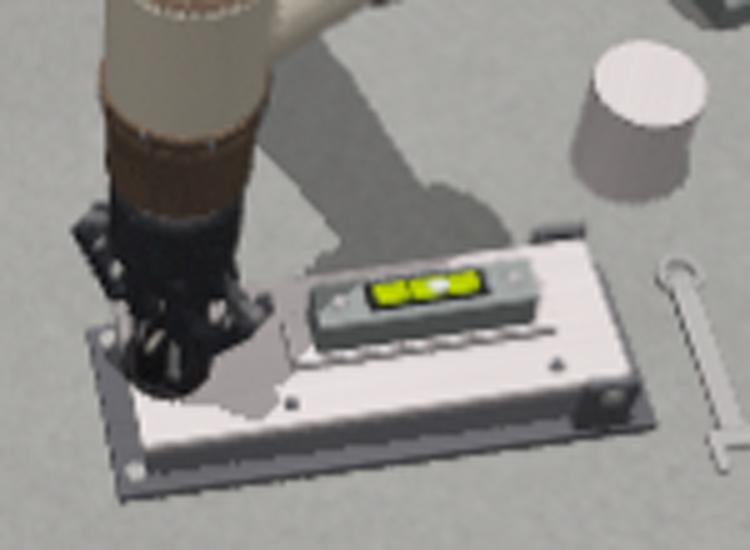

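The scene crop shows the vial from (372,293) to (485,283). The white bubble is at (438,286), on the hinge side, so the knob end is going low. I keep pressing until the force shows the foot on the pad.

Emit:
send_rows([
  {"x": 0, "y": 0, "z": 0.2, "ax": 0, "ay": 0, "az": 0, "gripper": 1},
  {"x": 0, "y": 0, "z": 0, "ax": 0, "ay": 0, "az": 0, "gripper": 1},
  {"x": 0, "y": 0, "z": 0, "ax": 0, "ay": 0, "az": 0, "gripper": 1},
])

```text
clock: 11.77
position: [521.5, 42.5, 60.3]
ee_rot: [0.895, -0.447, 0.001, -0.001]
contact_force: [-0.2, 1.3, 10.9]
gripper_width: 15.3
grasp_force: 63.6
```

Emit:
send_rows([
  {"x": 0, "y": 0, "z": 0.2, "ax": 0, "ay": 0, "az": 0, "gripper": 1},
  {"x": 0, "y": 0, "z": 0, "ax": 0, "ay": 0, "az": 0, "gripper": 1},
  {"x": 0, "y": 0, "z": 0, "ax": 0, "ay": 0, "az": 0, "gripper": 1},
])

```text
clock: 12.02
position: [521.5, 42.4, 59.9]
ee_rot: [0.895, -0.446, 0.001, -0.001]
contact_force: [-3.8, 2.4, 21.3]
gripper_width: 15.0
grasp_force: 65.3
```

Emit:
send_rows([
  {"x": 0, "y": 0, "z": 0.1, "ax": 0, "ay": 0, "az": 0, "gripper": 1},
  {"x": 0, "y": 0, "z": 0, "ax": 0, "ay": 0, "az": 0, "gripper": 1},
  {"x": 0, "y": 0, "z": 0, "ax": 0, "ay": 0, "az": 0, "gripper": 1},
])

```text
clock: 12.27
position: [521.6, 42.4, 59.7]
ee_rot: [0.895, -0.446, 0.001, -0.001]
contact_force: [-6.9, 2.4, 25.8]
gripper_width: 15.0
grasp_force: 66.4
```

The foot is on the pad: 26 N, and the height has stopped at 59.7. Now I turn clockwise, raising the tool 6 mm per rad.

Emit:
send_rows([
  {"x": 0, "y": 0, "z": -0.07, "ax": 0, "ay": 0, "az": 7, "gripper": 1},
  {"x": 0, "y": 0, "z": -0.07, "ax": 0, "ay": 0, "az": 7, "gripper": 1},
  {"x": 0, "y": 0, "z": -0.07, "ax": 0, "ay": 0, "az": 7, "gripper": 1},
  {"x": 0, "y": 0, "z": -0.07, "ax": 0, "ay": 0, "az": 7, "gripper": 1},
  {"x": 0, "y": 0, "z": -0.07, "ax": 0, "ay": 0, "az": 7, "gripper": 1},
])

```text
clock: 12.68
position: [520.4, 42.2, 63.0]
ee_rot: [0.718, -0.697, 0.0, 0.0]
contact_force: [-8.3, 6.1, 28.2]
gripper_width: 15.0
grasp_force: 69.4
```

Emit:
send_rows([
  {"x": 0, "y": 0, "z": 0, "ax": 0, "ay": 0, "az": 0, "gripper": 1},
  {"x": 0, "y": 0, "z": 0, "ax": 0, "ay": 0, "az": 0, "gripper": 1},
  {"x": 0, "y": 0, "z": 0, "ax": 0, "ay": 0, "az": 0, "gripper": 1},
  {"x": 0, "y": 0, "z": 0, "ax": 0, "ay": 0, "az": 0, "gripper": 1},
  {"x": 0, "y": 0, "z": 0, "ax": 0, "ay": 0, "az": 0, "gripper": 1},
])

```text
clock: 13.1
position: [520.4, 42.2, 63.0]
ee_rot: [0.719, -0.695, 0.0, 0.0]
contact_force: [-7.3, 5.6, 28.1]
gripper_width: 15.2
grasp_force: 70.1
```

Emit:
send_rows([
  {"x": 0, "y": 0, "z": 0, "ax": 0, "ay": 0, "az": 0, "gripper": 1},
  {"x": 0, "y": 0, "z": 0, "ax": 0, "ay": 0, "az": 0, "gripper": 1},
  {"x": 0, "y": 0, "z": 0, "ax": 0, "ay": 0, "az": 0, "gripper": 1},
  {"x": 0, "y": 0, "z": 0, "ax": 0, "ay": 0, "az": 0, "gripper": 1},
  {"x": 0, "y": 0, "z": 0, "ax": 0, "ay": 0, "az": 0, "gripper": 1},
])

```text
clock: 13.52
position: [520.5, 42.2, 63.0]
ee_rot: [0.719, -0.695, 0.0, 0.0]
contact_force: [-6.9, 3.3, 26.9]
gripper_width: 15.4
grasp_force: 70.1
```

```bash
cat > bub.py <<'E'
from fit import *
import sys
def bub(f):
    goto((521,43,64),272,0); print('tq',np.round(arm.read_state()['wrist_torque'],2))
    P=np.mean([snap('scene')[0].astype(float) for _ in range(4)],0); cv2.imwrite('pics/'+f,P[:,:,::-1].astype(np.uint8))
    p,d,m=snap('scene'); W=world(m,d)
    a=P[180:215,318:372]; sat=a[...,:2].max(-1)-a[...,2]; 
    g=(sat>60); n,l,stt,c=cv2.connectedComponentsWithStats(cv2.morphologyEx(g.astype(np.uint8),cv2.MORPH_CLOSE,np.ones((3,5))))
    print(stt[1:],(c[1:]+[318,180]).round(1))
    i=1+np.argmax(stt[1:,4]); ys,xs=np.where(l==i)
    x0,x1=xs.min(),xs.max()
    blue=a[...,2]; 
    # profile along the vial: for each column take strongest blue (bubble white) and the sum
    for x in range(x0-1,x1+2):
        r=ys[xs==x] if (xs==x).any() else ys
        print(x+318,'blue',int(blue[r.min():r.max()+1,x].max()),'green',int(a[r.min():r.max()+1,x,1].max()))
bub(sys.argv[1])
E
python3 bub.py s8.png
python3 - <<'E'
import cv2
p=cv2.imread('pics/s8.png')[175:220,310:380]; cv2.imwrite('pics/s8c.png',cv2.resize(p,None,fx=11,fy=11,interpolation=cv2.INTER_CUBIC))
E
```

```text
pos [520.5  42.2  63. ] t 13.52 F [-6.9  3.3 26.9] w 15.4 gf 70.1
xdir now -88.0
shift cm [-0.08 -0.06 -0.1 ] turn deg [-0.02 -0.05 -0.03]
tq [ 1.67  2.22 -0.04]
[[16 14 22  7 93]] [[345. 197.]]
333 blue 157 green 158
334 blue 37 green 106
335 blue 20 green 193
336 blue 20 green 217
337 blue 68 green 211
338 blue 43 green 209
339 blue 39 green 210
340 blue 11 green 206
341 blue 21 green 187
342 blue 23 green 189
343 blue 20 green 212
344 blue 68 green 213
345 blue 44 green 207
346 blue 137 green 211
347 blue 212 green 224
348 blue 218 green 225
349 blue 196 green 217
350 blue 104 green 211
351 blue 73 green 213
352 blue 63 green 208
353 blue 41 green 208
354 blue 24 green 210
355 blue 40 green 190
356 blue 149 green 151
```

View pics/s8c.png

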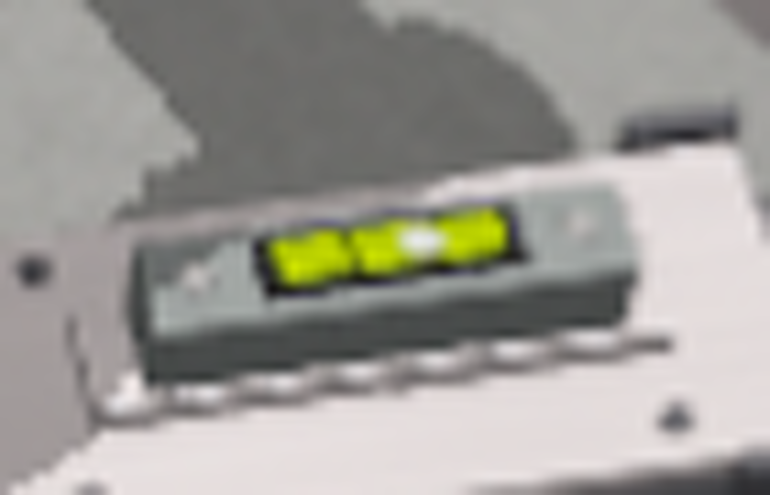

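The vial's green window runs from pixel 334.5 to 355.5, so its middle is about 345. The bubble is at 348.1, about 9 mm towards the hinge and possibly still settling. I turn 28° more, let it settle and measure again.

Emit:
send_rows([
  {"x": 0, "y": 0, "z": -0.07, "ax": 0, "ay": 0, "az": 7, "gripper": 1},
  {"x": 0, "y": 0, "z": -0.07, "ax": 0, "ay": 0, "az": 7, "gripper": 1},
  {"x": 0, "y": 0, "z": -0.07, "ax": 0, "ay": 0, "az": 7, "gripper": 1},
  {"x": 0, "y": 0, "z": -0.07, "ax": 0, "ay": 0, "az": 7, "gripper": 1},
  {"x": 0, "y": 0, "z": 0, "ax": 0, "ay": 0, "az": 0, "gripper": 1},
])

```text
clock: 14.18
position: [519.5, 42.5, 65.8]
ee_rot: [-0.528, 0.849, -0.0, -0.001]
contact_force: [-9.4, 7.8, 29.0]
gripper_width: 15.4
grasp_force: 68.4
```

Emit:
send_rows([
  {"x": 0, "y": 0, "z": 0, "ax": 0, "ay": 0, "az": 0, "gripper": 1},
  {"x": 0, "y": 0, "z": 0, "ax": 0, "ay": 0, "az": 0, "gripper": 1},
  {"x": 0, "y": 0, "z": 0, "ax": 0, "ay": 0, "az": 0, "gripper": 1},
  {"x": 0, "y": 0, "z": 0, "ax": 0, "ay": 0, "az": 0, "gripper": 1},
  {"x": 0, "y": 0, "z": 0, "ax": 0, "ay": 0, "az": 0, "gripper": 1},
])

```text
clock: 14.6
position: [519.5, 42.5, 65.7]
ee_rot: [-0.53, 0.848, 0.0, -0.001]
contact_force: [-9.6, 6.8, 28.8]
gripper_width: 14.9
grasp_force: 68.4
```

Emit:
send_rows([
  {"x": 0, "y": 0, "z": 0, "ax": 0, "ay": 0, "az": 0, "gripper": 1},
  {"x": 0, "y": 0, "z": 0, "ax": 0, "ay": 0, "az": 0, "gripper": 1},
  {"x": 0, "y": 0, "z": 0, "ax": 0, "ay": 0, "az": 0, "gripper": 1},
  {"x": 0, "y": 0, "z": 0, "ax": 0, "ay": 0, "az": 0, "gripper": 1},
  {"x": 0, "y": 0, "z": 0, "ax": 0, "ay": 0, "az": 0, "gripper": 1},
])

```text
clock: 15.02
position: [519.5, 42.5, 65.8]
ee_rot: [-0.53, 0.848, 0.0, -0.001]
contact_force: [-10.3, 7.5, 29.4]
gripper_width: 15.5
grasp_force: 68.4
```

Emit:
send_rows([
  {"x": 0, "y": 0, "z": 0, "ax": 0, "ay": 0, "az": 0, "gripper": 1},
  {"x": 0, "y": 0, "z": 0, "ax": 0, "ay": 0, "az": 0, "gripper": 1},
  {"x": 0, "y": 0, "z": 0, "ax": 0, "ay": 0, "az": 0, "gripper": 1},
  {"x": 0, "y": 0, "z": 0, "ax": 0, "ay": 0, "az": 0, "gripper": 1},
  {"x": 0, "y": 0, "z": 0, "ax": 0, "ay": 0, "az": 0, "gripper": 1},
])

```text
clock: 15.43
position: [519.5, 42.5, 65.8]
ee_rot: [-0.53, 0.848, -0.0, -0.001]
contact_force: [-9.3, 7.2, 29.6]
gripper_width: 14.8
grasp_force: 68.4
```

```bash
python3 bub.py s9.png
```

```text
pos [519.5  42.5  65.8] t 15.43 F [-9.3  7.2 29.6] w 14.8 gf 68.4
xdir now -116.0
shift cm [-0.11 -0.11  0.18] turn deg [  0.09  -0.08 -28.  ]
tq [2.3  3.17 0.03]
[[17 14 22  7 93]] [[345.1 196.7]]
334 blue 155 green 156
335 blue 68 green 144
336 blue 44 green 212
337 blue 37 green 210
338 blue 1 green 208
339 blue 4 green 209
340 blue 11 green 212
341 blue 22 green 201
342 blue 72 green 158
343 blue 64 green 208
344 blue 61 green 209
345 blue 163 green 218
346 blue 220 green 228
347 blue 222 green 229
348 blue 188 green 211
349 blue 40 green 181
350 blue 67 green 194
351 blue 45 green 208
352 blue 37 green 209
353 blue 4 green 208
354 blue 13 green 209
355 blue 21 green 191
356 blue 39 green 108
357 blue 146 green 148
```

The marks are at 342 and 349, with the middle at 345.5. The bubble is at 346.5, about 3 mm off, so I turn 16° more.

Emit:
send_rows([
  {"x": 0, "y": 0, "z": -0.07, "ax": 0, "ay": 0, "az": 6, "gripper": 1},
  {"x": 0, "y": 0, "z": -0.06, "ax": 0, "ay": 0, "az": 5, "gripper": 1},
  {"x": 0, "y": 0, "z": -0.06, "ax": 0, "ay": 0, "az": 5, "gripper": 1},
  {"x": 0, "y": 0, "z": 0, "ax": 0, "ay": 0, "az": 0, "gripper": 1},
  {"x": 0, "y": 0, "z": 0, "ax": 0, "ay": 0, "az": 0, "gripper": 1},
])

```text
clock: 16.1
position: [519.1, 42.9, 67.4]
ee_rot: [-0.407, 0.914, 0.0, -0.001]
contact_force: [-11.1, 9.6, 29.3]
gripper_width: 15.4
grasp_force: 68.0
```

Emit:
send_rows([
  {"x": 0, "y": 0, "z": 0, "ax": 0, "ay": 0, "az": 0, "gripper": 1},
  {"x": 0, "y": 0, "z": 0, "ax": 0, "ay": 0, "az": 0, "gripper": 1},
  {"x": 0, "y": 0, "z": 0, "ax": 0, "ay": 0, "az": 0, "gripper": 1},
  {"x": 0, "y": 0, "z": 0, "ax": 0, "ay": 0, "az": 0, "gripper": 1},
  {"x": 0, "y": 0, "z": 0, "ax": 0, "ay": 0, "az": 0, "gripper": 1},
])

```text
clock: 16.52
position: [519.1, 42.9, 67.4]
ee_rot: [-0.407, 0.914, 0.0, -0.001]
contact_force: [-10.2, 9.4, 29.3]
gripper_width: 15.6
grasp_force: 68.0
```

Emit:
send_rows([
  {"x": 0, "y": 0, "z": 0, "ax": 0, "ay": 0, "az": 0, "gripper": 1},
  {"x": 0, "y": 0, "z": 0, "ax": 0, "ay": 0, "az": 0, "gripper": 1},
  {"x": 0, "y": 0, "z": 0, "ax": 0, "ay": 0, "az": 0, "gripper": 1},
  {"x": 0, "y": 0, "z": 0, "ax": 0, "ay": 0, "az": 0, "gripper": 1},
  {"x": 0, "y": 0, "z": 0, "ax": 0, "ay": 0, "az": 0, "gripper": 1},
])

```text
clock: 16.93
position: [519.1, 43.0, 67.4]
ee_rot: [-0.407, 0.914, 0.0, -0.001]
contact_force: [-11.5, 10.7, 28.9]
gripper_width: 14.9
grasp_force: 68.0
```

Emit:
send_rows([
  {"x": 0, "y": 0, "z": 0, "ax": 0, "ay": 0, "az": 0, "gripper": 1},
  {"x": 0, "y": 0, "z": 0, "ax": 0, "ay": 0, "az": 0, "gripper": 1},
  {"x": 0, "y": 0, "z": 0, "ax": 0, "ay": 0, "az": 0, "gripper": 1},
  {"x": 0, "y": 0, "z": 0, "ax": 0, "ay": 0, "az": 0, "gripper": 1},
  {"x": 0, "y": 0, "z": 0, "ax": 0, "ay": 0, "az": 0, "gripper": 1},
])

```text
clock: 17.35
position: [519.1, 42.9, 67.4]
ee_rot: [-0.407, 0.914, 0.0, -0.001]
contact_force: [-11.4, 10.3, 29.2]
gripper_width: 15.1
grasp_force: 68.0
```

```bash
python3 bub.py s10.png
python3 - <<'E'
import cv2
p=cv2.imread('pics/s10.png')[175:220,310:380]; cv2.imwrite('pics/s10c.png',cv2.resize(p,None,fx=11,fy=11,interpolation=cv2.INTER_CUBIC))
E
```

```text
pos [519.1  42.9  67.4] t 17.35 F [-11.4  10.3  29.2] w 15.1 gf 68.0
xdir now -132.0
shift cm [-0.13 -0.14  0.34] turn deg [  0.13  -0.1  -44.  ]
tq [2.85 3.42 0.01]
[[17 14 22  6 88]] [[345.3 196.6]]
334 blue 150 green 150
335 blue 45 green 127
336 blue 10 green 211
337 blue 18 green 208
338 blue 15 green 209
339 blue 8 green 213
340 blue 22 green 212
341 blue 28 green 204
342 blue 66 green 152
343 blue 42 green 208
344 blue 142 green 215
345 blue 218 green 226
346 blue 225 green 230
347 blue 201 green 225
348 blue 63 green 208
349 blue 25 green 181
350 blue 64 green 198
351 blue 41 green 208
352 blue 5 green 209
353 blue 12 green 208
354 blue 9 green 209
355 blue 20 green 194
356 blue 39 green 111
357 blue 147 green 148
```

View pics/s10c.png

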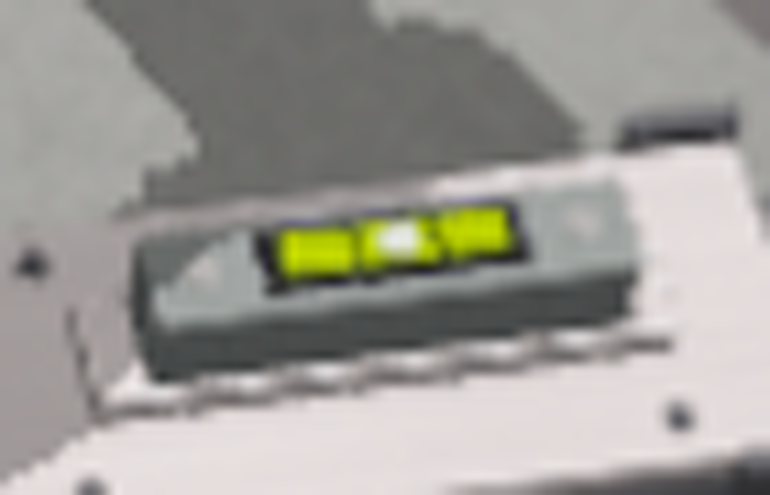

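The marks are at crop x 358 and 439 and the bubble is at 399, so it is centred. The press holds steady at 29 N, so I hand in.

```bash
python3 -c "
from bench import arm
print(arm.job_done())"
```

```text
the job is handed in; nothing more can be done
None
```

The job is handed in after about 18 s: the level lies on the rib, and the knob is gripped and pressed down at about 29 N with the bubble midway between the marks in the last picture; the result of the judging was not shown.

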